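# Clear up after the lettering class

## Robot

A 7-joint arm with a two-finger parallel gripper is mounted at the origin on the work surface. World frame = base frame: x ahead of the robot, y to its left, z up, the work surface at z = 0. Lengths are in m, angles in degrees, forces in N, time in s.
With the tool pointing down it reaches from about 0.425 to 0.975 m from the base axis. Payload 16.7 kg.
Tool frame: the origin (TCP) lies midway between the tips of the shut fingers; the grasp point (between the pads) lies 19 mm behind it; x points along the fingers, y is the direction in which the jaws open and shut, and the axes are right-handed (so a half turn about x gives the same grasp; the last joint's range is limited). The gripper opens to 85 mm and grips with 20 to 120 N. Pads are 22 mm wide; open, the fingers measure 114 mm over their backs; the gripper's body (76 mm by 85 mm) begins 54 mm behind the grasp point. The pads swing forward as they close: fully open they stand 13 mm farther back than shut.
Start: joints at [-83.566, 24.414, 4.234, 92.017, -1.954, 63.644, -3.845], TCP at [0.175, 0.652, 0.204] pointing down, gripper open.
Joint ranges: [-163.25, 163.25], [-28.42, 122.38], [-70.27, 78.77], [12.13, 141.07], [-58.53, 238.53], [9.26, 117.41], [-156.51, 156.51]. Speed limits (degrees/s): [108.29, 108.29, 136.94, 136.94, 172.46, 172.46, 172.46].

## Interface

Orientations are given as a 3x3 rotation matrix whose columns are the frame's x, y, z axes.
In Python, from rig import robot, imaging, finder gives the robot as it stands.
- The arm moves only by the tool play_rows, never from a script. Its argument "deltas" is one flat list of numbers, 6 for each row, row after row: the shift along the world's x, y, z in m, then the turn, a rotation vector about the world's x, y, z in degrees. A call has exactly 5 rows; each row is the pose to reach, as a shift and turn from the pose commanded when the call began; what a row does not reach only later rows make up. A row lasts 1/12 s, in which the tool goes at most 41.7 mm and 7.16 degrees, less where a joint would pass 70% of its speed; a pose out of reach is approached as far as the arm can. A call with a gripper value outside its range is refused whole. "hand" is the opening, from 0 (shut) to 1 (fully open), set as the call begins (left out, the last holds). The fingers move at their own pace and stop on an object; "newtons" is the grip in N (left out, the last holds). Time passes only in rows, so rows that repeat a pose let the fingers close, or fill a call up. It gives the time, the measured TCP pose, the force and the opening at its end, in the units of the state.
- robot.observe(): the state, without advancing time (a new reading comes with each control period).
- imaging.snapshot(name): name is "scene" or "top"; returns a dict with "pixels" (480x640x3 uint8, blue, green, red), "intrinsics" (3x3 intrinsics, pixels), "world_from_camera" (4x4, takes a point from camera to world coordinates). Camera axes: x right, y down, z forward; pixel columns grow to the right and rows downward; lengths in m; the calibration is good to about 2 mm. A picture is of the moment at which its call begins. There is no depth.
- robot.sign_off(): hands the job in, once; it reports no verdict.
Trained networks look in a picture, given as the dict that the camera call returned (one of the last four; its "shot" number tells which), for a name from the list of things; names that differ only in an ending like _2 or _b are one class to them, and where a whole thing is asked for, a point or a joint stands for the part that bears it (a point fixed in the world has none). Each returns a list of dicts, best first, with "score" (0 to 1); they miss things now and then, are a little off and sometimes report something else, mostly with a low value. They report only what shows in the picture. A call takes as long as a camera call. They do not tell look-alikes from the thing itself.
- finder.regions_of(name, picture): "region" (480x640 bool, what is visible of it) and "bbox" ([left, top, right, bottom] in pixels, round what is visible of it).
The state is a dict: "time": time; "joint_positions": joint angles; "joint_velocities": joint speeds; "joint_efforts": joint torques, N m; "position": TCP position; "orientation": TCP orientation; "contact_force": force on the tool from outside, world axes, zero at the start; "ft_torque": the same for the moment, N m; "grip_width": finger opening in m.
Only numpy, scipy, OpenCV 4.12 (cv2) and the standard library are available. Lean on these libraries where they do the work, as an engineer would, in place of code of your own. Each camera call takes 0.05 s, during which the arm holds its last target. There are 200 camera calls.

## Task

Sort the lettering things into their trays, all standing upright and let go: one tall ink bottle in each bay of the white two-bay tray, both squat ink jars side by side flat on the floor of the wide plywood tray, and the rubber stamp flat on the floor of the small aluminium tray. Do not tip over any ink, and leave the water cup and the tape roll where they stand.

Things in the scene. Friction and masses are not known exactly. Their poses are not given: they have to be found in the camera images.
- bottle_a: a tall ink bottle: amber glass with a paper label, straight round body 36 mm in diameter up to 54 mm, then a narrow neck and a black screw cap 23 mm in diameter; 78 mm high in all, about 100 g. Stands upright on the table, loose. Origin: centre of its underside; z up its axis. Same as the other bottle
- bottle_b: a tall ink bottle: amber glass with a paper label, straight round body 36 mm in diameter up to 54 mm, then a narrow neck and a black screw cap 23 mm in diameter; 78 mm high in all, about 100 g. Stands upright on the table, loose. Origin: centre of its underside; z up its axis. Same as the other bottle
- jar_a: a squat ink jar: amber glass, 49 mm in diameter, with a flat black lid 50 mm in diameter (the top 14 mm); 42 mm high in all, about 110 g. Stands upright on the table, loose. Origin: centre of its underside; z up its axis. Same as the other jar
- jar_b: a squat ink jar: amber glass, 49 mm in diameter, with a flat black lid 50 mm in diameter (the top 14 mm); 42 mm high in all, about 110 g. Stands upright on the table, loose. Origin: centre of its underside; z up its axis. Same as the other jar
- stamp: a wooden hand stamp standing on its rubber face: rectangular base 28 mm (x) by 56 mm (y), 17 mm high, with an upright round wooden handle 22 mm in diameter from 28 to 56 mm height, rounded off at 63 mm; about 70 g, loose. Origin: centre of its underside; y along the base's long side, z up
- bottle_tray: white plastic tray with a wall across its middle that makes two square bays; outside 72 mm (x) by 140 mm (y), walls 4 mm thick and 16 mm high above the table, floor 3 mm thick. Each bay is 64 by 64 mm inside, its centre 34 mm from the tray's centre towards +y or -y. Fixed to the table. Origin: centre of its underside; y along its long side, z up
- jar_tray: wide low undivided plywood tray, outside 98 mm (x) by 178 mm (y), inside 84 by 164 mm, rim 7 mm thick and 11 mm high above the table, floor 3 mm thick; room for two jars side by side along y. Fixed to the table. Origin: centre of its underside; y along its long side, z up
- stamp_tray: small undivided aluminium tray, outside 68 mm (x) by 98 mm (y), inside 62 by 92 mm, walls 3 mm thick and 14 mm high above the table, floor 3 mm thick. Fixed to the table. Origin: centre of its underside; y along its long side, z up
- water_cup: a clear plastic cup, 54 mm across the rim, 60 mm high, loose among the things; to be left alone. Origin: centre of its underside
- tape_roll: a white roll of tape lying flat, 56 mm outside and 40 mm inside diameter, 19 mm high, loose among the things; to be left alone. Origin: centre of its underside
There are look-alikes about, which are no part of the job. Leave any pink or purple look-alike of the jar_a alone.

How it is judged:
By the outcome, as a careful person would: the job done as asked, in the order asked, and still so for the second after the job is handed in, with the robot touching nothing.
It also fails if it takes over 115 s, if anything falls off the work surface, if the arm or the gripper's body presses on something with over 40 N, if the wrist force passes 120 N, or if a joint passes its speed limit or range.

## Working session

There is one attempt and no reset: what is moved stays moved. The work goes in short steps, Python scripts to look and compute and a tool call to move; the robot and the scene stay as the last step left them, time stands still between calls to the robot, and variables do not carry over. Pictures are saved under pics/ and viewed, about 12 in all and at most 16, crops included, and the job is handed in when it is done.

Besides the shell and the picture viewer there is one more tool, called after "Call:" in YAML: its name, and indented under it one key for each argument. play_rows: Moves the arm, as the interface text tells. Its arguments: {"type":"object","properties":{"deltas":{"type":"array","items":{"type":"number"}},"hand":{"type":"number"},"newtons":{"type":"number"}},"required":["deltas"]}

```bash
mkdir -p pics; ls; python3 - <<'E'
from rig import robot, imaging, finder
import cv2,numpy as np
s=robot.observe(); print({k:np.round(v,3).tolist() for k,v in s.items() if k in('time','position','orientation','grip_width','contact_force')})
for n in('scene','top'):
    p=imaging.snapshot(n); cv2.imwrite(f'pics/{n}0.png',p['pixels'])
    print(n,p['intrinsics'].round(1).tolist(),p['world_from_camera'].round(3).tolist())
    for o in ['bottle_a','jar_a','stamp','bottle_tray','jar_tray','stamp_tray','water_cup','tape_roll']:
        for d in finder.regions_of(o,p): print(o,round(d['score'],2),np.round(d['bbox']).tolist(),int(d['region'].sum()))
E
```

```text
pics
{'time': 0.0, 'position': [0.175, 0.652, 0.203], 'orientation': [[-0.0, 0.259, 0.966], [-0.001, 0.966, -0.259], [-1.0, -0.001, 0.0]], 'contact_force': [0.111, -0.515, -0.275], 'grip_width': 0.086}
scene [[502.5, 0.0, 318.9], [0.0, 502.5, 233.4], [0.0, 0.0, 1.0]] [[-0.244, 0.844, -0.478, 0.991], [0.97, 0.212, -0.12, 0.106], [0.0, -0.493, -0.87, 0.784], [0.0, 0.0, 0.0, 1.0]]
bottle_a 0.89 [195.0, 220.0, 224.0, 252.0] 632
bottle_a 0.83 [324.0, 151.0, 348.0, 186.0] 661
jar_a 0.96 [223.0, 264.0, 253.0, 302.0] 919
jar_a 0.8 [131.0, 198.0, 164.0, 233.0] 835
jar_a 0.67 [402.0, 271.0, 440.0, 302.0] 745
jar_a 0.64 [270.0, 189.0, 296.0, 218.0] 745
jar_a 0.62 [342.0, 205.0, 375.0, 240.0] 843
stamp 0.89 [401.0, 276.0, 438.0, 302.0] 708
bottle_tray 0.77 [130.0, 148.0, 207.0, 188.0] 2598
jar_tray 0.79 [448.0, 202.0, 555.0, 273.0] 5325
stamp_tray 0.64 [285.0, 250.0, 351.0, 313.0] 2364
water_cup 0.78 [397.0, 167.0, 425.0, 205.0] 907
tape_roll 0.29 [194.0, 219.0, 225.0, 256.0] 658
top [[480.8, 0.0, 322.2], [0.0, 480.8, 237.7], [0.0, 0.0, 1.0]] [[-0.027, -0.989, 0.147, 0.435], [-1.0, 0.028, 0.005, 0.002], [-0.009, -0.147, -0.989, 0.992], [0.0, 0.0, 0.0, 1.0]]
bottle_a 0.72 [403.0, 199.0, 428.0, 223.0] 328
bottle_a 0.56 [316.0, 296.0, 334.0, 321.0] 274
jar_a 0.86 [458.0, 208.0, 488.0, 235.0] 623
jar_a 0.79 [362.0, 169.0, 391.0, 193.0] 530
jar_a 0.72 [282.0, 248.0, 306.0, 275.0] 526
jar_a 0.57 [355.0, 251.0, 377.0, 278.0] 482
stamp 0.56 [220.0, 205.0, 251.0, 227.0] 438
stamp 0.25 [354.0, 252.0, 380.0, 278.0] 531
bottle_tray 0.61 [443.0, 252.0, 525.0, 306.0] 2499
bottle_tray 0.59 [217.0, 208.0, 249.0, 224.0] 436
jar_tray 0.72 [130.0, 263.0, 215.0, 323.0] 4299
stamp_tray 0.95 [288.0, 187.0, 347.0, 226.0] 1596
tape_roll 0.83 [376.0, 293.0, 403.0, 317.0] 245
tape_roll 0.63 [292.0, 185.0, 344.0, 226.0] 1624
```

```bash
python3 - <<'E'
import cv2
a=cv2.imread('pics/scene0.png')[130:330,110:570]; cv2.imwrite('pics/s0c.png',cv2.resize(a,(800,348),interpolation=cv2.INTER_CUBIC))
a=cv2.imread('pics/top0.png')[150:350,110:550]; cv2.imwrite('pics/t0c.png',cv2.resize(a,(800,364),interpolation=cv2.INTER_CUBIC))
E
```

```text
(no output)
```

View pics/s0c.png

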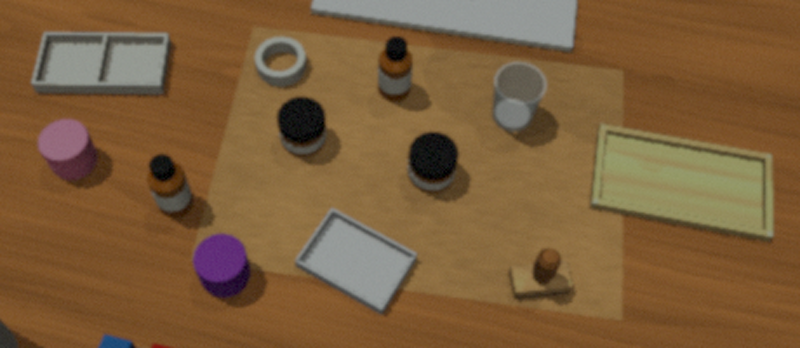

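View pics/t0c.png

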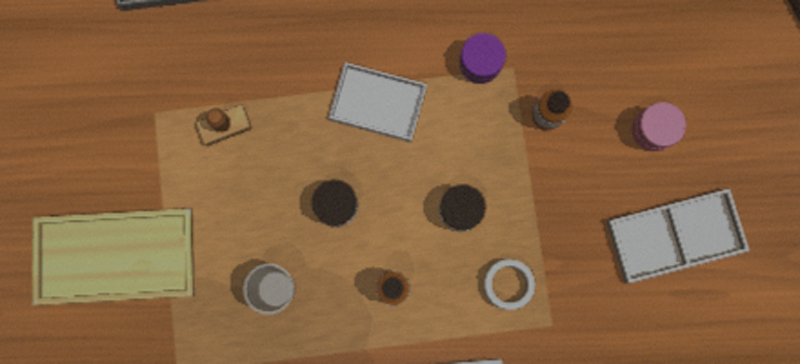

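The black-lidded jars are at scene (283,203) and (358,222). The pink (147,215) and purple (238,283) cans are look-alikes and stay put. The bottles are at scene (210,236) and (336,168), and the stamp at (420,289). Next I fit poses by silhouette in both cameras.

```bash
cat > fit.py <<'E'
import numpy as np, cv2
from scipy.optimize import minimize
T=np.linspace(0,2*np.pi,40,endpoint=False)
def disc(r,z): return np.c_[r*np.cos(T),r*np.sin(T),0*T+z]
def cyl(r,z0,z1): return np.r_[disc(r,z0),disc(r,z1)]
def box(a,b,z0,z1): return np.array([[sx*a/2,sy*b/2,z] for sx in(-1,1) for sy in(-1,1) for z in(z0,z1)])
M=dict(bottle=[cyl(.018,0,.054),np.r_[disc(.018,.054),disc(.0115,.064)],cyl(.0115,.062,.078)],
 jar=[cyl(.0245,0,.042)],stamp=[box(.028,.056,0,.017),cyl(.008,.017,.03),cyl(.011,.028,.06),cyl(.007,.06,.063)],
 bottle_tray=[box(.072,.14,0,.016)],jar_tray=[box(.098,.178,0,.011)],stamp_tray=[box(.068,.098,0,.014)],
 cup=[np.r_[disc(.02,0),disc(.027,.06)]],tape=[cyl(.028,0,.019)],can=[cyl(.0245,0,.042)])
def proj(P,p):
    C=np.linalg.inv(p['world_from_camera']); q=P@C[:3,:3].T+C[:3,3]; q=q@np.array(p['intrinsics']).T
    return q[:,:2]/q[:,2:]
def place(P,v,z=0):
    c,s=np.cos(v[2]),np.sin(v[2]); return P@np.array([[c,s,0],[-s,c,0],[0,0,1]])+[v[0],v[1],z]
def hulls(m,v,p,z=0): return [cv2.convexHull(proj(place(P,v,z),p).astype(np.float32))[:,0] for P in M[m]]
def render(m,v,p,z=0):
    S=2; im=np.zeros((480*S,640*S),np.uint8)
    for h in hulls(m,v,p,z): cv2.fillConvexPoly(im,np.round(((h+.5)*S-.5)*16).astype(np.int32),255,shift=4)
    return cv2.resize(im,(640,480),interpolation=cv2.INTER_AREA)/255.
def backproj(px,p,z):
    W=np.array(p['world_from_camera']); d=W[:3,:3]@np.linalg.solve(np.array(p['intrinsics']),[px[0],px[1],1])
    return W[:3,3]+d*(z-W[2,3])/d[2]
def fit(m,obs,yaw=True,z=0):
    """obs: list of (mask,pic). returns v, IoU"""
    g=[backproj(np.argwhere(k).mean(0)[::-1],p,.02) for k,p in obs]; g=np.mean(g,0)
    def cost(u):
        v=[u[0]/1e3,u[1]/1e3,u[2]/50 if yaw else 0]; t=0
        for k,p in obs:
            r=render(m,v,p,z); t-=np.minimum(r,k).sum()/np.maximum(r,k).sum()
        return t/len(obs)
    best=None
    for y in (np.arange(-75,100,30) if yaw else [0]):
        o=minimize(cost,[g[0]*1e3,g[1]*1e3,np.radians(y)*50],method='Nelder-Mead',options=dict(initial_simplex=np.array([g[0]*1e3,g[1]*1e3,np.radians(y)*50])+np.array([[0,0,0],[8,0,0],[0,8,0],[0,0,12]]),xatol=.1,fatol=1e-4))
        if best is None or o.fun<best.fun: best=o
    u=best.x; return np.array([u[0]/1e3,u[1]/1e3,u[2]/50 if yaw else 0]),-best.fun
E
cat > meas.py <<'E'
from rig import robot, imaging, finder
from fit import *
pics={n:imaging.snapshot(n) for n in('scene','top')}
regs={}
cls=dict(bottle='bottle_a',jar='jar_a',can='jar_a',stamp='stamp',bottle_tray='bottle_tray',jar_tray='jar_tray',stamp_tray='stamp_tray',cup='water_cup',tape='tape_roll')
for n,p in pics.items():
    for o in set(cls.values()): regs[n,o]=finder.regions_of(o,p)
# seeds: top px, scene px
seed=[('bottle',(415,211),(210,236)),('bottle',(325,308),(336,168)),('jar',(293,261),(358,222)),('jar',(365,264),(283,203)),('stamp',(235,216),(420,289)),
('bottle_tray',(484,279),(168,168)),('jar_tray',(172,293),(501,237)),('stamp_tray',(317,206),(318,280)),('cup',(257,308),(411,186)),('tape',(390,305),(271,165)),('can',(376,181),(238,283)),('can',(473,220),(147,215))]
vis={n:p['pixels'].copy() for n,p in pics.items()}
for m,t,s in seed:
    obs=[];w=[]
    for n,px in(('top',t),('scene',s)):
        c=[r for r in regs[n,cls[m]] if np.hypot((r['bbox'][0]+r['bbox'][2])/2-px[0],(r['bbox'][1]+r['bbox'][3])/2-px[1])<12]
        if c: obs.append((c[0]['region'],pics[n])); w.append(n)
    if not obs: print(m,t,'none'); continue
    yaw=m not in('bottle','jar','cup','tape','can')
    v,i=fit(m,obs,yaw); each=[fit(m,[o],yaw)[0] for o in obs]
    print(m,v[:2].round(4),round(np.degrees(v[2]),1),round(i,2),w,[(e[:2].round(4).tolist(),round(np.degrees(e[2]),1)) for e in each],flush=True)
    for n,p in pics.items():
        for h in hulls(m,v,p): cv2.polylines(vis[n],[np.round(h*16).astype(np.int32)],True,(255,255,0),1,shift=4)
a=cv2.resize(vis['scene'][130:330,110:570],(690,300),interpolation=cv2.INTER_CUBIC);b=cv2.resize(vis['top'][150:350,110:550],(690,300),interpolation=cv2.INTER_CUBIC)
cv2.imwrite('pics/fit.png',np.vstack([a,b]))
E
python3 meas.py
```

```text
bottle [ 0.6306 -0.1814] 0.0 0.9 ['top', 'scene'] [([0.63, -0.1804], np.float64(0.0)), ([0.6313, -0.1819], np.float64(0.0))]
bottle [0.4405 0.0012] 0.0 0.92 ['scene'] [([0.4405, 0.0012], np.float64(0.0))]
jar [0.5335 0.0633] 0.0 0.92 ['top', 'scene'] [([0.5324, 0.0648], np.float64(0.0)), ([0.5348, 0.0624], np.float64(0.0))]
jar [ 0.5242 -0.0773] 0.0 0.93 ['top', 'scene'] [([0.5236, -0.0769], np.float64(0.0)), ([0.526, -0.0776], np.float64(0.0))]
stamp [0.628 0.19 ] 18.8 0.88 ['top', 'scene'] [([0.6274, 0.1897], np.float64(-162.4)), ([0.6294, 0.19], np.float64(23.9))]
bottle_tray [ 0.4887 -0.3181] 13.1 0.96 ['top', 'scene'] [([0.4878, -0.3177], np.float64(13.6)), ([0.4894, -0.3183], np.float64(13.9))]
jar_tray [0.4828 0.3148] 1.9 0.96 ['top', 'scene'] [([0.4816, 0.3163], np.float64(1.9)), ([0.4845, 0.3137], np.float64(1.6))]
stamp_tray [0.6519 0.0133] -17.2 0.95 ['top', 'scene'] [([0.6504, 0.0141], np.float64(-16.7)), ([0.6525, 0.0132], np.float64(-17.2))]
cup [0.4415 0.1331] 0.0 0.93 ['top', 'scene'] [([0.4407, 0.1335], np.float64(0.0)), ([0.4443, 0.1323], np.float64(0.0))]
tape [ 0.4411 -0.1275] 0.0 0.6 ['top', 'scene'] [([0.4388, -0.1266], np.float64(0.0)), ([0.4423, -0.1276], np.float64(0.0))]
can [ 0.6947 -0.1077] 0.0 0.89 ['top', 'scene'] [([0.6948, -0.1072], np.float64(0.0)), ([0.6936, -0.1072], np.float64(0.0))]
can [ 0.6093 -0.3018] 0.0 0.94 ['top', 'scene'] [([0.6089, -0.3017], np.float64(0.0)), ([0.6109, -0.3013], np.float64(0.0))]
```

View pics/fit.png

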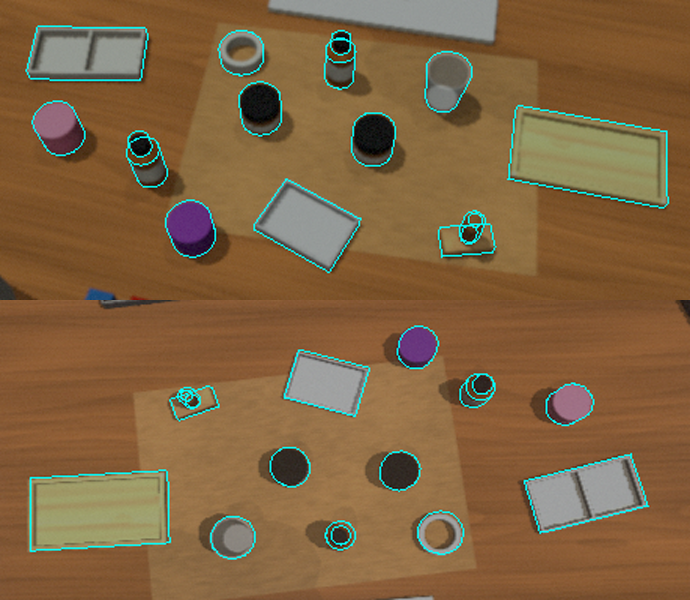

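The overlay matches every object to about 2 mm. I'll start moving towards bottle A at (0.4405, 0.001).

Call:
play_rows:
  deltas: [0.024,-0.028,0,0,0,0,0.048,-0.056,0,0,0,0,0.072,-0.084,0,0,0,0,0.096,-0.112,0,0,0,0,0.12,-0.14,0,0,0,0]
  hand: 0.65
  newtons: 30

```text
time: 2.22
position: [0.2956, 0.5105, 0.2041]
orientation: [[0.0, 0.259, 0.966], [0.0, 0.966, -0.259], [-1.0, 0.0, -0.0]]
contact_force: [1.6, 0.7, 1.1]
grip_width: 0.0556
```

Call:
play_rows:
  deltas: [0.024,-0.028,0,0,0,0,0.048,-0.056,0,0,0,0,0.072,-0.084,0,0,0,0,0.096,-0.112,0,0,0,0,0.12,-0.14,0,0,0,0]

```text
time: 2.63
position: [0.4157, 0.3705, 0.2043]
orientation: [[0.0, 0.259, 0.966], [0.0, 0.966, -0.259], [-1.0, 0.001, 0.0]]
contact_force: [0.0, 0.8, 0.1]
grip_width: 0.0557
```

Call:
play_rows:
  deltas: [0.007,-0.034,0,0,0,0,0.014,-0.068,0,0,0,0,0.021,-0.102,0,0,0,0,0.028,-0.136,0,0,0,0,0.035,-0.17,0,0,0,0]

```text
time: 3.05
position: [0.4498, 0.2003, 0.2042]
orientation: [[0.0, 0.259, 0.966], [0.0, 0.966, -0.259], [-1.0, 0.0, 0.0]]
contact_force: [1.1, -1.1, 0.4]
grip_width: 0.0554
```

Call:
play_rows:
  deltas: [-0.002,-0.04,0,0,0,0,-0.004,-0.08,0,0,0,0,-0.006,-0.12,0,0,0,0,-0.008,-0.16,0,0,0,0,-0.0095,-0.2,0,0,0,0]

```text
time: 3.47
position: [0.4397, 0.0002, 0.2043]
orientation: [[0.001, 0.259, 0.966], [0.001, 0.966, -0.259], [-1.0, 0.001, 0.0]]
contact_force: [1.5, -0.1, 0.3]
grip_width: 0.0553
```

Call:
play_rows:
  deltas: [0,0,0,0,0,0,0,0,0,0,0,0,0,0,0,0,0,0,0,0,0,0,0,0,0,0,0,0,0,0]

```text
time: 3.88
position: [0.4403, 0.003, 0.2039]
orientation: [[-0.0, 0.257, 0.966], [-0.0, 0.966, -0.257], [-1.0, -0.0, -0.0]]
contact_force: [-0.4, 0.4, -0.0]
grip_width: 0.0556
```

Call:
play_rows:
  deltas: [0,0,-0.02,0,0,0,0,0,-0.04,0,0,0,0,0,-0.06,0,0,0,0,-0.001,-0.08,0,0,0,0,-0.001,-0.1,0,0,0]

```text
time: 4.3
position: [0.4403, 0.0017, 0.1031]
orientation: [[0.0, 0.257, 0.966], [-0.0, 0.966, -0.257], [-1.0, -0.0, 0.0]]
contact_force: [0.6, 1.1, -0.5]
grip_width: 0.0555
```

Call:
play_rows:
  deltas: [0,0,-0.02,0,0,0,0,0,-0.04,0,0,0,0,0,-0.06,0,0,0,0,0,-0.078,0,0,0,0,0,-0.085,0,0,0]

```text
time: 4.72
position: [0.4391, 0.0016, 0.0169]
orientation: [[-0.003, 0.257, 0.966], [-0.001, 0.966, -0.257], [-1.0, -0.002, -0.003]]
contact_force: [-0.6, 1.1, -0.1]
grip_width: 0.0554
```

Call:
play_rows:
  deltas: [0,0,0,0,0,0,0,0,0,0,0,0,0,0,0,0,0,0,0,0,0,0,0,0,0,0,0,0,0,0]
  hand: 0.2
  newtons: 30

```text
time: 5.13
position: [0.4407, 0.0012, 0.0198]
orientation: [[0.001, 0.259, 0.966], [0.0, 0.966, -0.259], [-1.0, 0.001, 0.001]]
contact_force: [0.3, -0.4, -1.0]
grip_width: 0.0334
```

Call:
play_rows:
  deltas: [0,0,0,0,0,0,0,0,0,0,0,0,0,0,0,0,0,0,0,0,0,0,0,0,0,0,0,0,0,0]

```text
time: 5.55
position: [0.4404, 0.001, 0.0191]
orientation: [[0.0, 0.259, 0.966], [0.0, 0.966, -0.259], [-1.0, 0.0, 0.0]]
contact_force: [0.2, 1.1, 2.3]
grip_width: 0.0337
```

Call:
play_rows:
  deltas: [0,0,0.008,0,0,0,0,0,0.024,0,0,0,0,0,0.042,0,0,0,0,0,0.06,0,0,0,0,0,0.07,0,0,0]

```text
time: 5.97
position: [0.4407, 0.0008, 0.0909]
orientation: [[0.001, 0.259, 0.966], [0.0, 0.966, -0.259], [-1.0, 0.001, 0.001]]
contact_force: [0.4, 0.1, -0.4]
grip_width: 0.0336
```

Call:
play_rows:
  deltas: [0.002,-0.012,0,0,0,0,0.006,-0.035,0,0,0,0,0.01,-0.06,0,0,0,0,0.014,-0.085,0,0,0,0,0.018,-0.11,0,0,0,0]

```text
time: 6.38
position: [0.4582, -0.11, 0.0892]
orientation: [[0.0, 0.258, 0.966], [0.0, 0.966, -0.258], [-1.0, 0.0, 0.0]]
contact_force: [0.9, 0.1, -0.9]
grip_width: 0.0338
```

Call:
play_rows:
  deltas: [0.004,-0.025,0,0,0,0,0.008,-0.05,0,0,0,0,0.012,-0.075,0,0,0,0,0.016,-0.1,0,0,0,0,0.02,-0.125,0,0,0,0]

```text
time: 6.8
position: [0.4781, -0.2352, 0.0891]
orientation: [[-0.0, 0.259, 0.966], [0.0, 0.966, -0.259], [-1.0, 0.0, -0.0]]
contact_force: [0.2, 0.7, -0.7]
grip_width: 0.0339
```

Call:
play_rows:
  deltas: [0.004,-0.025,0,0,0,0,0.008,-0.05,0,0,0,0,0.012,-0.075,0,0,0,0,0.016,-0.1,0,0,0,0,0.018,-0.117,0,0,0,0]

```text
time: 7.22
position: [0.4961, -0.3534, 0.0891]
orientation: [[-0.0, 0.26, 0.966], [-0.001, 0.966, -0.26], [-1.0, -0.001, 0.0]]
contact_force: [-1.0, 0.3, -1.8]
grip_width: 0.0337
```

Call:
play_rows:
  deltas: [0,0,0,0,0,0,0,0,0,0,0,0,0,0,0,0,0,0,0,0,0,0,0,0,0,0,0,0,0,0]

```text
time: 7.63
position: [0.4964, -0.3499, 0.0891]
orientation: [[-0.0, 0.258, 0.966], [0.0, 0.966, -0.258], [-1.0, 0.0, -0.0]]
contact_force: [-0.3, -0.1, -0.4]
grip_width: 0.034
```

```bash
python3 - <<'E'
from rig import robot, imaging
import cv2
p=imaging.snapshot('scene')['pixels'];q=imaging.snapshot('top')['pixels']
cv2.imwrite('pics/b1.png',cv2.hconcat([cv2.resize(p[100:280,80:340],(520,360)),cv2.resize(q[200:380,400:540],(280,360))]))
E
```

```text
(no output)
```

View pics/b1.png

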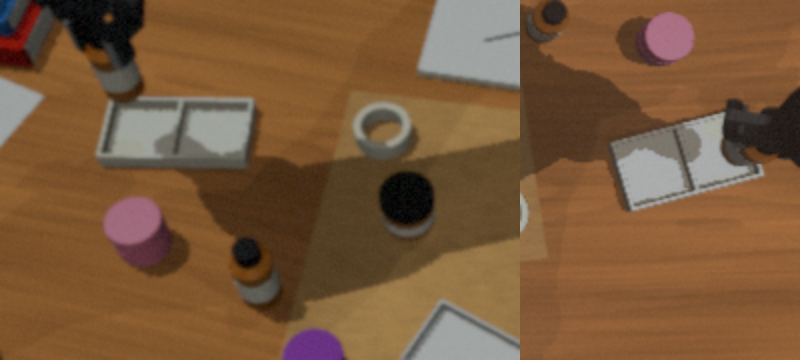

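The bottle hangs upright over the right-hand (-y) bay, at left-panel pixel (118,75). Lower, release and retreat.

Call:
play_rows:
  deltas: [0,0,-0.015,0,0,0,0,-0.001,-0.03,0,0,0,0,-0.001,-0.044,0,0,0,0,-0.001,-0.053,0,0,0,0,-0.001,-0.059,0,0,0]

```text
time: 8.15
position: [0.4958, -0.3516, 0.0288]
orientation: [[-0.001, 0.259, 0.966], [0.001, 0.966, -0.259], [-1.0, 0.0, -0.001]]
contact_force: [-0.2, 0.9, -1.6]
grip_width: 0.034
```

Call:
play_rows:
  deltas: [0,0,-0.002,0,0,0,0,0,-0.004,0,0,0,0,0,-0.006,0,0,0,0,0,-0.0068,0,0,0,0,0,-0.0068,0,0,0]

```text
time: 8.57
position: [0.4964, -0.3521, 0.0234]
orientation: [[0.0, 0.259, 0.966], [-0.0, 0.966, -0.259], [-1.0, -0.0, 0.0]]
contact_force: [-1.0, 0.0, -1.2]
grip_width: 0.034
```

Call:
play_rows:
  deltas: [0,0,0,0,0,0,0,0,0,0,0,0,0,0,0,0,0,0,0,0,0,0,0,0,0,0,0,0,0,0]
  hand: 0.6

```text
time: 8.98
position: [0.4963, -0.352, 0.0233]
orientation: [[0.0, 0.259, 0.966], [-0.0, 0.966, -0.259], [-1.0, -0.0, 0.0]]
contact_force: [-0.6, 0.1, -0.0]
grip_width: 0.0514
```

Call:
play_rows:
  deltas: [0,0,0.015,0,0,0,0,0,0.035,0,0,0,0,0,0.06,0,0,0,0,0,0.085,0,0,0,0,0,0.11,0,0,0]

```text
time: 9.4
position: [0.4959, -0.352, 0.1343]
orientation: [[-0.0, 0.259, 0.966], [0.0, 0.966, -0.259], [-1.0, -0.0, -0.0]]
contact_force: [0.3, 0.4, 0.1]
grip_width: 0.0514
```

Call:
play_rows:
  deltas: [0.01,0.013,0,0,0,0,0.025,0.032,0,0,0,0,0.04,0.051,0,0,0,0,0.055,0.07,0,0,0,0,0.07,0.089,0,0,0,0]

```text
time: 9.82
position: [0.5668, -0.2621, 0.1334]
orientation: [[0.0, 0.259, 0.966], [0.0, 0.966, -0.259], [-1.0, 0.0, 0.0]]
contact_force: [-0.6, -0.2, 0.6]
grip_width: 0.051
```

Call:
play_rows:
  deltas: [0.02,0.026,0,0,0,0,0.04,0.051,0,0,0,0,0.055,0.07,0,0,0,0,0.0645,0.0815,0,0,0,0,0.0645,0.0815,0,0,0,0]

```text
time: 10.23
position: [0.6326, -0.1781, 0.1328]
orientation: [[0.0, 0.255, 0.967], [0.001, 0.967, -0.255], [-1.0, 0.001, -0.0]]
contact_force: [0.3, -0.4, -0.5]
grip_width: 0.0514
```

Call:
play_rows:
  deltas: [0,0,-0.02,0,0,0,0,0,-0.045,0,0,0,0,0,-0.07,0,0,0,0,0,-0.095,0,0,0,0,0,-0.11,0,0,0]

```text
time: 10.65
position: [0.6289, -0.1826, 0.0209]
orientation: [[-0.002, 0.26, 0.966], [-0.0, 0.966, -0.26], [-1.0, -0.001, -0.002]]
contact_force: [-0.2, -0.0, -0.2]
grip_width: 0.0513
```

Call:
play_rows:
  deltas: [0,0,-0.005,0,0,0,0,0,-0.005,0,0,0,0,0,-0.005,0,0,0,0,0,-0.005,0,0,0,0,0,-0.005,0,0,0]

```text
time: 11.07
position: [0.6315, -0.1818, 0.0196]
orientation: [[0.002, 0.259, 0.966], [-0.0, 0.966, -0.259], [-1.0, 0.0, 0.002]]
contact_force: [-0.2, -0.0, 0.1]
grip_width: 0.0512
```

Call:
play_rows:
  deltas: [0,0,0,0,0,0,0,0,0,0,0,0,0,0,0,0,0,0,0,0,0,0,0,0,0,0,0,0,0,0]
  hand: 0.2

```text
time: 11.48
position: [0.6316, -0.1815, 0.0193]
orientation: [[0.002, 0.259, 0.966], [-0.0, 0.966, -0.259], [-1.0, 0.0, 0.002]]
contact_force: [-0.2, 0.1, 7.7]
grip_width: 0.034
```

Call:
play_rows:
  deltas: [0,0,0,0,0,0,0,0,0,0,0,0,0,0,0,0,0,0,0,0,0,0,0,0,0,0,0,0,0,0]

```text
time: 11.9
position: [0.6316, -0.1816, 0.0193]
orientation: [[0.002, 0.259, 0.966], [-0.0, 0.966, -0.259], [-1.0, 0.0, 0.002]]
contact_force: [-0.6, 1.5, 7.2]
grip_width: 0.0339
```

Call:
play_rows:
  deltas: [0,0,0.01,0,0,0,0,0,0.028,0,0,0,0,0,0.048,0,0,0,0,0,0.065,0,0,0,0,0,0.075,0,0,0]

```text
time: 12.32
position: [0.6314, -0.1819, 0.0958]
orientation: [[0.002, 0.259, 0.966], [-0.0, 0.966, -0.259], [-1.0, 0.0, 0.002]]
contact_force: [0.2, -0.4, 0.2]
grip_width: 0.0336
```

Call:
play_rows:
  deltas: [-0.01,-0.007,0,0,0,0,-0.026,-0.018,0,0,0,0,-0.044,-0.03,0,0,0,0,-0.062,-0.042,0,0,0,0,-0.08,-0.054,0,0,0,0]

```text
time: 12.73
position: [0.5486, -0.2362, 0.0925]
orientation: [[-0.001, 0.259, 0.966], [0.0, 0.966, -0.259], [-1.0, -0.0, -0.001]]
contact_force: [0.3, -0.9, 0.2]
grip_width: 0.0337
```

Call:
play_rows:
  deltas: [-0.018,-0.012,0,0,0,0,-0.036,-0.024,0,0,0,0,-0.053,-0.036,0,0,0,0,-0.065,-0.045,0,0,0,0,-0.0705,-0.0495,0,0,0,0]

```text
time: 13.15
position: [0.4777, -0.2864, 0.0929]
orientation: [[-0.001, 0.261, 0.965], [0.0, 0.965, -0.261], [-1.0, -0.0, -0.001]]
contact_force: [0.4, 0.1, 0.4]
grip_width: 0.0339
```

Call:
play_rows:
  deltas: [0,0,0,0,0,0,0,0,-0.012,0,0,0,0,0,-0.03,0,0,0,0,0,-0.048,0,0,0,0,0,-0.06,0,0,0]

```text
time: 13.57
position: [0.4806, -0.2836, 0.0309]
orientation: [[-0.001, 0.257, 0.966], [0.001, 0.966, -0.257], [-1.0, 0.0, -0.001]]
contact_force: [-0.2, 0.6, -0.9]
grip_width: 0.0337
```

Call:
play_rows:
  deltas: [0,0,-0.002,0,0,0,0,0,-0.005,0,0,0,0,0,-0.008,0,0,0,0,0,-0.0105,0,0,0,0,0,-0.0105,0,0,0]

```text
time: 13.98
position: [0.4804, -0.285, 0.0228]
orientation: [[0.0, 0.259, 0.966], [-0.0, 0.966, -0.259], [-1.0, -0.0, 0.0]]
contact_force: [-0.0, 0.0, -1.1]
grip_width: 0.0341
```

Call:
play_rows:
  deltas: [0,0,0,0,0,0,0,0,0,0,0,0,0,0,0,0,0,0,0,0,0,0,0,0,0,0,0,0,0,0]
  hand: 0.6

```text
time: 14.4
position: [0.4803, -0.285, 0.0229]
orientation: [[0.0, 0.259, 0.966], [-0.0, 0.966, -0.259], [-1.0, -0.0, 0.0]]
contact_force: [-0.1, -0.1, -0.9]
grip_width: 0.0512
```

Call:
play_rows:
  deltas: [0,0,0.015,0,0,0,0,0,0.035,0,0,0,0,0,0.06,0,0,0,0,0,0.085,0,0,0,0,0,0.11,0,0,0]

```text
time: 14.82
position: [0.4799, -0.2851, 0.1338]
orientation: [[-0.0, 0.259, 0.966], [-0.0, 0.966, -0.259], [-1.0, -0.0, -0.0]]
contact_force: [0.8, 0.3, -0.3]
grip_width: 0.0515
```

Call:
play_rows:
  deltas: [0.004,0.02,0,0,0,0,0.009,0.045,0,0,0,0,0.015,0.07,0,0,0,0,0.02,0.095,0,0,0,0,0.025,0.12,0,0,0,0]
  hand: 0.75

```text
time: 15.23
position: [0.5053, -0.1639, 0.1329]
orientation: [[0.0, 0.259, 0.966], [0.0, 0.966, -0.259], [-1.0, 0.0, 0.0]]
contact_force: [0.1, -1.1, 0.0]
grip_width: 0.064
```

Call:
play_rows:
  deltas: [0.005,0.025,0,0,0,0,0.01,0.05,0,0,0,0,0.015,0.075,0,0,0,0,0.019,0.0875,0,0,0,0,0.019,0.0875,0,0,0,0]

```text
time: 15.65
position: [0.5251, -0.0745, 0.1327]
orientation: [[0.0, 0.255, 0.967], [0.001, 0.967, -0.255], [-1.0, 0.001, 0.0]]
contact_force: [0.3, -0.8, -0.2]
grip_width: 0.0639
```

Call:
play_rows:
  deltas: [0,0,0,0,0,0,0,0,0,0,0,0,0,0,-0.02,0,0,0,0,0,-0.045,0,0,0,0,0,-0.06,0,0,0]

```text
time: 16.07
position: [0.5234, -0.0789, 0.0712]
orientation: [[-0.001, 0.261, 0.965], [-0.0, 0.965, -0.261], [-1.0, -0.001, -0.001]]
contact_force: [-0.1, -0.2, -0.0]
grip_width: 0.0641
```

```bash
python3 - <<'E'
from rig import robot, imaging
import cv2
p=imaging.snapshot('scene')['pixels'];q=imaging.snapshot('top')['pixels']
print(robot.observe()['position'],robot.observe()['joint_positions'])
cv2.imwrite('pics/b2.png',cv2.hconcat([cv2.resize(p[120:320,100:360],(468,360)),cv2.resize(q[180:330,400:540],(332,360))]))
E
```

```text
[ 0.52243163 -0.0789161   0.07080269] [-20.72861421  22.42424814  27.29684849 118.58141386 -14.91807394
  42.46974056  90.81351336]
```

View pics/b2.png

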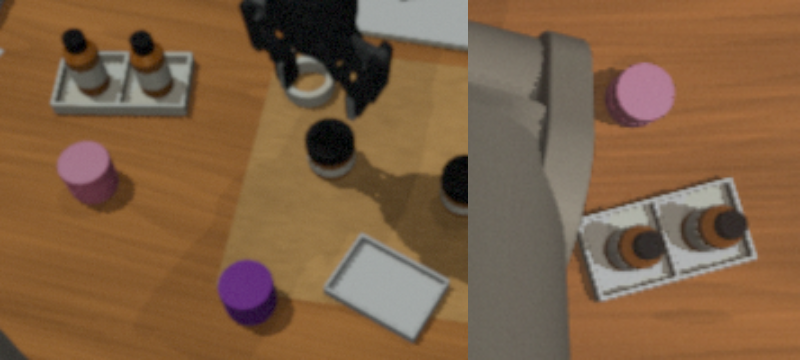

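Both bottles stand upright, one per bay, at left-panel pixels (90,65) and (150,65). Next, the jar beneath the gripper.

Call:
play_rows:
  deltas: [0,0,-0.02,0,0,0,0,0,-0.038,0,0,0,0,0,-0.053,0,0,0,0.001,0.001,-0.0625,0,0,0,0.001,0.001,-0.0625,0,0,0]

```text
time: 16.58
position: [0.5248, -0.0771, 0.0095]
orientation: [[-0.001, 0.26, 0.966], [-0.0, 0.966, -0.26], [-1.0, -0.001, -0.001]]
contact_force: [-0.9, 1.0, 1.6]
grip_width: 0.0641
```

Call:
play_rows:
  deltas: [0,0,0,0,0,0,0,0,0,0,0,0,0,0,0,0,0,0,0,0,0,0,0,0,0,0,0,0,0,0]
  hand: 0.4

```text
time: 17.0
position: [0.5275, -0.0769, 0.0137]
orientation: [[0.005, 0.26, 0.966], [0.001, 0.966, -0.26], [-1.0, 0.002, 0.004]]
contact_force: [-8.8, 1.4, 46.5]
grip_width: 0.0343
```

Call:
play_rows:
  deltas: [0,0,0,0,0,0,0,0,0,0,0,0,0,0,0,0,0,0,0,0,0,0,0,0,0,0,0,0,0,0]

```text
time: 17.42
position: [0.5275, -0.0768, 0.0137]
orientation: [[0.005, 0.26, 0.966], [0.001, 0.966, -0.26], [-1.0, 0.002, 0.004]]
contact_force: [-9.0, 2.6, 45.4]
grip_width: 0.0344
```

Call:
play_rows:
  deltas: [0,0,0.01,0,0,0,0,0,0.03,0,0,0,0,0,0.05,0,0,0,0,0,0.07,0,0,0,0,0,0.085,0,0,0]

```text
time: 17.83
position: [0.526, -0.0769, 0.098]
orientation: [[0.003, 0.259, 0.966], [0.0, 0.966, -0.259], [-1.0, 0.001, 0.002]]
contact_force: [0.7, -0.5, -0.1]
grip_width: 0.0342
```

```bash
python3 - <<'E'
from rig import robot, imaging
import cv2
p=imaging.snapshot('scene')['pixels'];q=imaging.snapshot('top')['pixels']
cv2.imwrite('pics/j1.png',cv2.hconcat([cv2.resize(p[130:270,200:380],(463,360)),cv2.resize(q[180:330,290:430],(336,360))]))
E
```

```text
(no output)
```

View pics/j1.png

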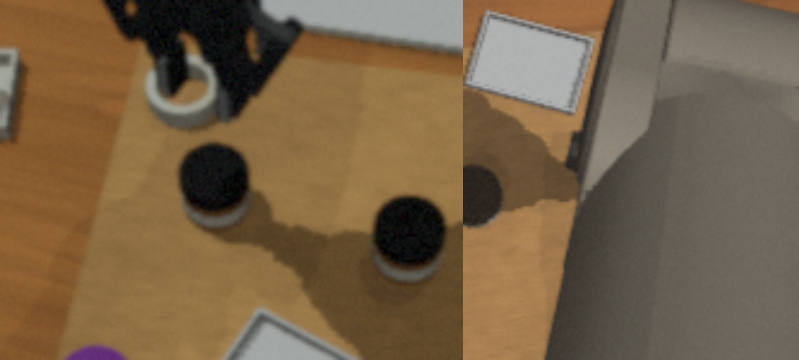

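The jar is still in place at panel (215,185), scene (283,202), and unmoved. The fingers closed to the commanded 34 mm and pressed upward with 46 N, so the pads met the lid only near their tips and splayed. I'll retry lower, watching the width.

Call:
play_rows:
  deltas: [0,0,0,0,0,0,0,0,0,0,0,0,0,0,0,0,0,0,0,0,-0.01,0,0,0,0,0,-0.025,0,0,0]
  hand: 0.78

```text
time: 18.35
position: [0.5257, -0.0765, 0.0699]
orientation: [[0.001, 0.259, 0.966], [0.0, 0.966, -0.259], [-1.0, 0.0, 0.001]]
contact_force: [0.7, 0.3, -1.3]
grip_width: 0.0667
```

Call:
play_rows:
  deltas: [0,0,-0.018,0,0,0,0,0,-0.036,0,0,0,0,0,-0.052,0,0,0,0,0,-0.063,0,0,0,0,0,-0.0675,0,0,0]

```text
time: 18.77
position: [0.5239, -0.0767, 0.0004]
orientation: [[-0.003, 0.259, 0.966], [-0.0, 0.966, -0.259], [-1.0, -0.001, -0.003]]
contact_force: [-0.5, -0.3, 0.2]
grip_width: 0.0668
```

Call:
play_rows:
  deltas: [0,0,0,0,0,0,0,0,0,0,0,0,0,0,0,0,0,0,0,0,0,0,0,0,0,0,0,0,0,0]

```text
time: 19.18
position: [0.5257, -0.0764, 0.0033]
orientation: [[0.001, 0.259, 0.966], [0.0, 0.966, -0.259], [-1.0, 0.0, 0.001]]
contact_force: [-0.4, -1.1, 0.1]
grip_width: 0.0666
```

Call:
play_rows:
  deltas: [0,0,0,0,0,0,0,0,0,0,0,0,0,0,0,0,0,0,0,0,0,0,0,0,0,0,0,0,0,0]
  hand: 0.55

```text
time: 19.6
position: [0.5255, -0.0765, 0.0033]
orientation: [[0.001, 0.259, 0.966], [0.0, 0.966, -0.259], [-1.0, 0.0, 0.001]]
contact_force: [-3.1, 0.6, 10.6]
grip_width: 0.0488
```

Call:
play_rows:
  deltas: [0,0,0,0,0,0,0,0,0,0,0,0,0,0,0,0,0,0,0,0,0,0,0,0,0,0,0,0,0,0]
  hand: 0.48

```text
time: 20.02
position: [0.5255, -0.0764, 0.0033]
orientation: [[0.001, 0.259, 0.966], [0.0, 0.966, -0.259], [-1.0, 0.001, 0.001]]
contact_force: [-2.2, 0.7, 10.1]
grip_width: 0.0487
```

Call:
play_rows:
  deltas: [0,0,0.01,0,0,0,0,0,0.03,0,0,0,0,0,0.05,0,0,0,0,0,0.07,0,0,0,0,0,0.09,0,0,0]
  hand: 0.4

```text
time: 20.43
position: [0.525, -0.0767, 0.0942]
orientation: [[-0.0, 0.259, 0.966], [-0.0, 0.966, -0.259], [-1.0, -0.0, -0.0]]
contact_force: [0.2, -0.5, -1.9]
grip_width: 0.0485
```

Call:
play_rows:
  deltas: [0,0,0,0,0,0,0,0,0,0,0,0,0,0,0,0,0,0,0,0,0,0,0,0,0,0,0,0,0,0]

```text
time: 20.85
position: [0.5246, -0.0766, 0.092]
orientation: [[-0.001, 0.259, 0.966], [-0.0, 0.966, -0.259], [-1.0, -0.001, -0.001]]
contact_force: [-0.5, -0.2, -1.5]
grip_width: 0.0484
```

```bash
python3 - <<'E'
from rig import robot, imaging
import cv2
p=imaging.snapshot('scene')['pixels']
cv2.imwrite('pics/j2.png',cv2.resize(p[100:290,200:450],(750,570)))
E
```

```text
(no output)
```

View pics/j2.png

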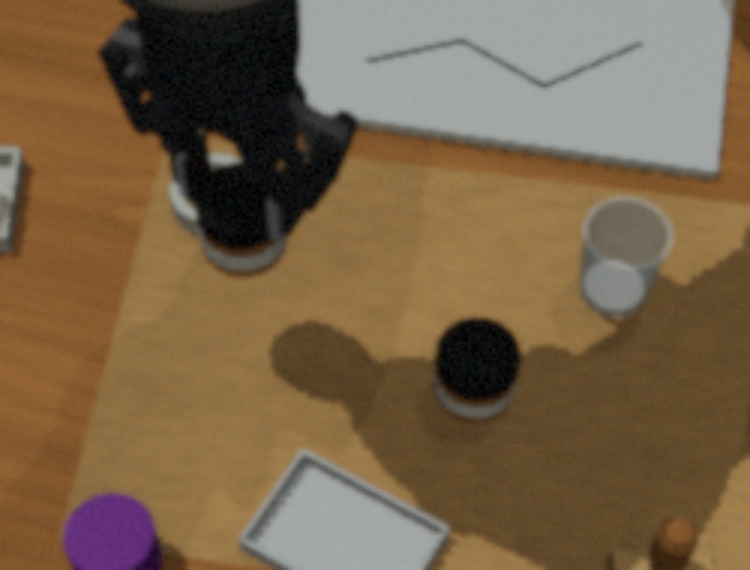

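The jar is held upright and clear of the table, at pixel (243,225). Carry it to the far end of the plywood tray.

Call:
play_rows:
  deltas: [0,0.01,0,0,0,0,0,0.03,0,0,0,0,0,0.055,0,0,0,0,0,0.08,0,0,0,0,0,0.105,0,0,0,0]

```text
time: 21.32
position: [0.5248, 0.0302, 0.0924]
orientation: [[-0.001, 0.259, 0.966], [-0.0, 0.966, -0.259], [-1.0, -0.0, -0.0]]
contact_force: [0.8, 0.7, -1.3]
grip_width: 0.0483
```

Call:
play_rows:
  deltas: [0,0.025,0,0,0,0,0,0.05,0,0,0,0,0,0.075,0,0,0,0,0,0.1,0,0,0,0,0,0.125,0,0,0,0]

```text
time: 21.73
position: [0.5246, 0.1554, 0.0924]
orientation: [[-0.001, 0.259, 0.966], [-0.0, 0.966, -0.259], [-1.0, -0.0, -0.001]]
contact_force: [0.8, 0.3, -1.0]
grip_width: 0.0487
```

Call:
play_rows:
  deltas: [-0.005,0.025,0,0,0,0,-0.012,0.05,0,0,0,0,-0.02,0.075,0,0,0,0,-0.027,0.1,0,0,0,0,-0.034,0.125,0,0,0,0]

```text
time: 22.15
position: [0.4901, 0.2803, 0.0924]
orientation: [[-0.001, 0.259, 0.966], [-0.0, 0.966, -0.259], [-1.0, -0.0, -0.0]]
contact_force: [0.6, -0.1, -2.1]
grip_width: 0.0482
```

Call:
play_rows:
  deltas: [-0.003,0.025,0,0,0,0,-0.006,0.048,0,0,0,0,-0.0085,0.064,0,0,0,0,-0.0095,0.0715,0,0,0,0,-0.0095,0.0715,0,0,0,0]

```text
time: 22.57
position: [0.4809, 0.3515, 0.0923]
orientation: [[-0.0, 0.257, 0.966], [-0.0, 0.966, -0.257], [-1.0, -0.0, -0.0]]
contact_force: [-0.3, -1.3, -1.4]
grip_width: 0.0486
```

Call:
play_rows:
  deltas: [0,0,0,0,0,0,0,0,-0.012,0,0,0,0,0,-0.03,0,0,0,0,0,-0.045,0,0,0,0,0,-0.055,0,0,0]

```text
time: 22.98
position: [0.4815, 0.348, 0.0357]
orientation: [[-0.001, 0.261, 0.965], [-0.002, 0.965, -0.261], [-1.0, -0.002, -0.001]]
contact_force: [0.6, 0.7, -0.9]
grip_width: 0.0484
```

Call:
play_rows:
  deltas: [0,0,-0.008,0,0,0,0,0,-0.016,0,0,0,0,0,-0.022,0,0,0,0,0,-0.026,0,0,0,0,0,-0.028,0,0,0]

```text
time: 23.4
position: [0.4817, 0.3498, 0.0093]
orientation: [[-0.0, 0.259, 0.966], [-0.0, 0.966, -0.259], [-1.0, -0.0, -0.0]]
contact_force: [0.3, -0.2, -1.2]
grip_width: 0.0485
```

Call:
play_rows:
  deltas: [0,0,-0.001,0,0,0,0,0,-0.002,0,0,0,0,0,-0.002,0,0,0,0,0,-0.002,0,0,0,0,0,-0.002,0,0,0]

```text
time: 23.82
position: [0.4818, 0.3501, 0.008]
orientation: [[0.0, 0.259, 0.966], [0.0, 0.966, -0.259], [-1.0, 0.0, 0.0]]
contact_force: [-0.8, -0.3, -1.6]
grip_width: 0.0485
```

Call:
play_rows:
  deltas: [0,0,-0.001,0,0,0,0,0,-0.0015,0,0,0,0,0,-0.0015,0,0,0,0,0,-0.0015,0,0,0,0,0,-0.0015,0,0,0]

```text
time: 24.23
position: [0.4818, 0.35, 0.0064]
orientation: [[0.0, 0.259, 0.966], [0.0, 0.966, -0.259], [-1.0, 0.0, 0.0]]
contact_force: [-1.6, -1.2, 5.5]
grip_width: 0.0483
```

Call:
play_rows:
  deltas: [0,0,0,0,0,0,0,0,0,0,0,0,0,0,0,0,0,0,0,0,0,0,0,0,0,0,0,0,0,0]
  hand: 0.65

```text
time: 24.65
position: [0.4817, 0.35, 0.0061]
orientation: [[-0.0, 0.259, 0.966], [-0.0, 0.966, -0.259], [-1.0, -0.0, -0.0]]
contact_force: [-0.1, 0.2, -0.7]
grip_width: 0.0555
```

Call:
play_rows:
  deltas: [0,0,0.012,0,0,0,0,0,0.03,0,0,0,0,0,0.052,0,0,0,0,0,0.075,0,0,0,0,0,0.1,0,0,0]

```text
time: 25.07
position: [0.4815, 0.3496, 0.1078]
orientation: [[-0.0, 0.259, 0.966], [-0.0, 0.966, -0.259], [-1.0, -0.001, -0.0]]
contact_force: [1.0, 1.0, -0.8]
grip_width: 0.0552
```

Call:
play_rows:
  deltas: [0.008,-0.02,0,0,0,0,0.016,-0.05,0,0,0,0,0.024,-0.08,0,0,0,0,0.03,-0.11,0,0,0,0,0.036,-0.14,0,0,0,0]
  hand: 0.78

```text
time: 25.48
position: [0.518, 0.2086, 0.1072]
orientation: [[0.001, 0.259, 0.966], [0.0, 0.966, -0.259], [-1.0, 0.001, 0.0]]
contact_force: [1.0, 0.4, -0.2]
grip_width: 0.0664
```

Call:
play_rows:
  deltas: [0.004,-0.03,0,0,0,0,0.008,-0.06,0,0,0,0,0.012,-0.09,0,0,0,0,0.015,-0.12,0,0,0,0,0.0155,-0.147,0,0,0,0]

```text
time: 25.9
position: [0.5336, 0.061, 0.1072]
orientation: [[0.001, 0.26, 0.966], [0.0, 0.966, -0.26], [-1.0, 0.0, 0.001]]
contact_force: [-0.5, 0.1, 0.1]
grip_width: 0.0667
```

Call:
play_rows:
  deltas: [0,0,0,0,0,0,0,0,0,0,0,0,0,0,-0.015,0,0,0,0,0,-0.03,0,0,0,0,0,-0.04,0,0,0]

```text
time: 26.32
position: [0.533, 0.0642, 0.0657]
orientation: [[-0.0, 0.257, 0.966], [0.0, 0.966, -0.257], [-1.0, 0.0, -0.0]]
contact_force: [-0.5, 0.5, -0.0]
grip_width: 0.0666
```

```bash
python3 - <<'E'
from rig import robot, imaging
import cv2
p=imaging.snapshot('scene')['pixels']; print(robot.observe()['position'])
cv2.imwrite('pics/j3.png',cv2.resize(p[130:310,310:570],(750,519)))
E
```

```text
[0.5320927  0.06399262 0.06415781]
```

View pics/j3.png

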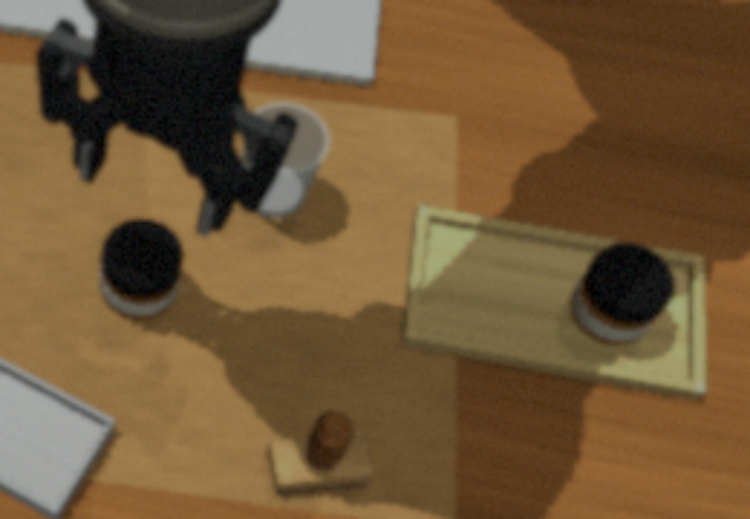

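The first jar sits flat in the tray at pixel (622,290), and the gripper is above the second at (140,265).

Call:
play_rows:
  deltas: [0,0,-0.016,0,0,0,0,0,-0.032,0,0,0,0,0,-0.047,0,0,0,0,0,-0.058,0,0,0,0,0,-0.0635,0,0,0]

```text
time: 26.78
position: [0.5328, 0.0634, 0.0018]
orientation: [[-0.001, 0.258, 0.966], [-0.0, 0.966, -0.258], [-1.0, -0.001, -0.001]]
contact_force: [0.4, -0.1, -0.7]
grip_width: 0.0664
```

Call:
play_rows:
  deltas: [0,0,0,0,0,0,0,0,0,0,0,0,0,0,0,0,0,0,0,0,0,0,0,0,0,0,0,0,0,0]

```text
time: 27.2
position: [0.5336, 0.0631, 0.0033]
orientation: [[0.001, 0.259, 0.966], [0.0, 0.966, -0.259], [-1.0, 0.001, 0.001]]
contact_force: [0.1, 0.1, -1.0]
grip_width: 0.067
```

Call:
play_rows:
  deltas: [0,0,0,0,0,0,0,0,0,0,0,0,0,0,0,0,0,0,0,0,0,0,0,0,0,0,0,0,0,0]
  hand: 0.55

```text
time: 27.62
position: [0.5335, 0.0631, 0.0033]
orientation: [[0.001, 0.259, 0.966], [0.0, 0.966, -0.259], [-1.0, 0.001, 0.0]]
contact_force: [-2.6, -0.1, 11.4]
grip_width: 0.0485
```

Call:
play_rows:
  deltas: [0,0,0,0,0,0,0,0,0,0,0,0,0,0,0,0,0,0,0,0,0,0,0,0,0,0,0,0,0,0]
  hand: 0.45

```text
time: 28.03
position: [0.5335, 0.0631, 0.0033]
orientation: [[0.0, 0.259, 0.966], [0.0, 0.966, -0.259], [-1.0, 0.001, 0.0]]
contact_force: [-2.3, 0.3, 12.0]
grip_width: 0.0487
```

Call:
play_rows:
  deltas: [0,0,0.01,0,0,0,0,0,0.03,0,0,0,0,0,0.05,0,0,0,0,0,0.07,0,0,0,0,0,0.09,0,0,0]

```text
time: 28.45
position: [0.533, 0.0627, 0.0941]
orientation: [[-0.0, 0.259, 0.966], [-0.0, 0.966, -0.259], [-1.0, -0.0, -0.0]]
contact_force: [0.1, 0.0, -1.2]
grip_width: 0.0481
```

Call:
play_rows:
  deltas: [0,0.012,0,0,0,0,0,0.035,0,0,0,0,0,0.06,0,0,0,0,0,0.085,0,0,0,0,-0.005,0.11,0,0,0,0]

```text
time: 28.87
position: [0.5284, 0.1744, 0.0929]
orientation: [[0.0, 0.259, 0.966], [0.0, 0.966, -0.259], [-1.0, 0.0, 0.0]]
contact_force: [0.1, -0.1, -1.4]
grip_width: 0.0481
```

Call:
play_rows:
  deltas: [-0.01,0.025,0,0,0,0,-0.02,0.05,0,0,0,0,-0.03,0.075,0,0,0,0,-0.039,0.095,0,0,0,0,-0.044,0.104,0,0,0,0]

```text
time: 29.28
position: [0.4825, 0.2803, 0.0926]
orientation: [[-0.001, 0.256, 0.967], [0.001, 0.967, -0.256], [-1.0, 0.0, -0.001]]
contact_force: [-0.4, 1.6, -1.0]
grip_width: 0.0484
```

Call:
play_rows:
  deltas: [0,0,0,0,0,0,0,0,-0.012,0,0,0,0,0,-0.03,0,0,0,0,0,-0.045,0,0,0,0,0,-0.055,0,0,0]

```text
time: 29.7
position: [0.4841, 0.2751, 0.0358]
orientation: [[-0.001, 0.261, 0.965], [-0.002, 0.965, -0.261], [-1.0, -0.002, -0.001]]
contact_force: [-0.8, -0.5, -1.4]
grip_width: 0.0482
```

Call:
play_rows:
  deltas: [0,0,-0.008,0,0,0,0,0,-0.016,0,0,0,0,0,-0.022,0,0,0,0,0,-0.026,0,0,0,0,0,-0.029,0,0,0]

```text
time: 30.12
position: [0.4843, 0.2769, 0.0084]
orientation: [[-0.0, 0.259, 0.966], [-0.0, 0.966, -0.259], [-1.0, -0.0, 0.0]]
contact_force: [0.2, 0.7, -1.2]
grip_width: 0.0486
```

Call:
play_rows:
  deltas: [0,0,0,0,0,0,0,0,0,0,0,0,0,0,0,0,0,0,0,0,0,0,0,0,0,0,0,0,0,0]

```text
time: 30.53
position: [0.4844, 0.2771, 0.009]
orientation: [[0.0, 0.259, 0.966], [0.0, 0.966, -0.259], [-1.0, 0.0, 0.0]]
contact_force: [-0.2, -0.2, -0.5]
grip_width: 0.0484
```

Call:
play_rows:
  deltas: [0,0,-0.001,0,0,0,0,0,-0.002,0,0,0,0,0,-0.0027,0,0,0,0,0,-0.0027,0,0,0,0,0,-0.0027,0,0,0]

```text
time: 30.95
position: [0.4842, 0.2771, 0.0064]
orientation: [[-0.0, 0.259, 0.966], [0.0, 0.966, -0.259], [-1.0, 0.0, -0.0]]
contact_force: [-2.6, -0.5, 9.5]
grip_width: 0.0485
```

Call:
play_rows:
  deltas: [0,0,0,0,0,0,0,0,0,0,0,0,0,0,0,0,0,0,0,0,0,0,0,0,0,0,0,0,0,0]
  hand: 0.64

```text
time: 31.37
position: [0.4842, 0.2769, 0.0059]
orientation: [[-0.0, 0.259, 0.966], [-0.0, 0.966, -0.259], [-1.0, -0.0, -0.0]]
contact_force: [0.4, -0.2, 0.5]
grip_width: 0.0545
```

Call:
play_rows:
  deltas: [0,0,0.012,0,0,0,0,0,0.03,0,0,0,0,0,0.055,0,0,0,0,0,0.085,0,0,0,0,0,0.12,0,0,0]

```text
time: 31.78
position: [0.4836, 0.2762, 0.1272]
orientation: [[-0.001, 0.259, 0.966], [-0.001, 0.966, -0.259], [-1.0, -0.002, -0.001]]
contact_force: [0.3, 0.6, 0.5]
grip_width: 0.0545
```

Call:
play_rows:
  deltas: [0.016,-0.01,0,0,0,0,0.035,-0.022,0,0,0,0,0.055,-0.034,0,0,0,0,0.075,-0.046,0,0,0,0,0.095,-0.058,0,0,0,0]
  hand: 0.5

```text
time: 32.2
position: [0.5801, 0.2183, 0.1271]
orientation: [[0.0, 0.259, 0.966], [0.0, 0.966, -0.259], [-1.0, 0.0, 0.0]]
contact_force: [-0.5, 0.5, 0.3]
grip_width: 0.0426
```

```bash
python3 - <<'E'
from rig import robot, imaging, finder
from fit import *
obs=[]; 
for n,px in(('top',(235,216)),('scene',(420,289))):
    p=imaging.snapshot(n)
    if n=='scene': cv2.imwrite('pics/j4.png',cv2.resize(p['pixels'][130:310,310:570],(750,519)))
    c=[r for r in finder.regions_of('stamp',p) if np.hypot((r['bbox'][0]+r['bbox'][2])/2-px[0],(r['bbox'][1]+r['bbox'][3])/2-px[1])<12]
    if c: obs.append((c[0]['region'],p)); print(n,c[0]['bbox'],fit('stamp',[obs[-1]]))
if len(obs)>1: print(fit('stamp',obs))
print(robot.observe()['position'])
E
```

```text
top [218.7, 206.5, 250.8, 226.8] (array([0.62850148, 0.18910338, 0.37040449]), np.float64(0.799827458713335))
scene [401.5, 272.6, 439.6, 299.2] (array([0.62949936, 0.1890966 , 0.37679711]), np.float64(0.8794781281305157))
(array([0.62862952, 0.18987601, 0.35916372]), np.float64(0.8361318835732101))
[0.57939397 0.21838837 0.12651742]
```

View pics/j4.png

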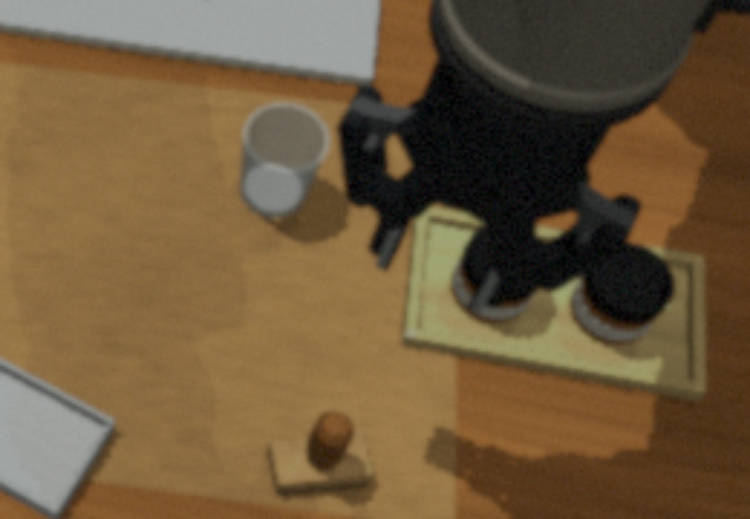

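Both jars are in the tray, at pixels (495,280) and (622,290), and the stamp is at (0.629, 0.1895). Grip its handle.

Call:
play_rows:
  deltas: [0.018,-0.01,0,0,0,0,0.034,-0.02,0,0,0,0,0.045,-0.026,0,0,0,0,0.0493,-0.029,0,0,0,0,0.0493,-0.029,-0.01,0,0,0]

```text
time: 32.82
position: [0.6298, 0.1898, 0.1174]
orientation: [[0.002, 0.26, 0.966], [0.001, 0.966, -0.26], [-1.0, 0.001, 0.002]]
contact_force: [-0.0, 0.1, -0.1]
grip_width: 0.0427
```

Call:
play_rows:
  deltas: [0,0,-0.02,0,0,0,0,0,-0.042,0,0,0,0,0,-0.064,0,0,0,0,0,-0.082,0,0,0,0,0,-0.092,0,0,0]

```text
time: 33.23
position: [0.6261, 0.1906, 0.0212]
orientation: [[-0.003, 0.258, 0.966], [-0.001, 0.966, -0.258], [-1.0, -0.002, -0.003]]
contact_force: [-0.2, -0.4, -0.7]
grip_width: 0.0426
```

Call:
play_rows:
  deltas: [0,0,0,0,0,0,0,0,0,0,0,0,0,0,0,0,0,0,0,0,0,0,0,0,0,0,0,0,0,0]

```text
time: 33.65
position: [0.6291, 0.1902, 0.0251]
orientation: [[0.001, 0.259, 0.966], [0.001, 0.966, -0.259], [-1.0, 0.001, 0.001]]
contact_force: [0.3, -0.2, -0.7]
grip_width: 0.043
```

Call:
play_rows:
  deltas: [0,0,0,0,0,0,0,0,0,0,0,0,0,0,0,0,0,0,0,0,0,0,0,0,0,0,0,0,0,0]
  hand: 0.1

```text
time: 34.07
position: [0.6289, 0.1904, 0.0244]
orientation: [[0.001, 0.259, 0.966], [0.001, 0.966, -0.259], [-1.0, 0.001, 0.001]]
contact_force: [-0.3, 2.8, 6.0]
grip_width: 0.0194
```

Call:
play_rows:
  deltas: [0,0,0,0,0,0,0,0,0,0,0,0,0,0,0,0,0,0,0,0,0,0,0,0,0,0,0,0,0,0]

```text
time: 34.48
position: [0.6289, 0.1904, 0.0245]
orientation: [[0.001, 0.259, 0.966], [0.001, 0.966, -0.259], [-1.0, 0.001, 0.001]]
contact_force: [-0.5, 1.8, 6.1]
grip_width: 0.0195
```

Call:
play_rows:
  deltas: [0,0,0.01,0,0,0,0,0,0.025,0,0,0,0,0,0.04,0,0,0,0,0,0.055,0,0,0,0,0,0.06,0,0,0]

```text
time: 34.9
position: [0.6294, 0.1899, 0.0865]
orientation: [[0.002, 0.259, 0.966], [0.001, 0.966, -0.259], [-1.0, 0.001, 0.002]]
contact_force: [1.2, -0.4, -0.1]
grip_width: 0.0193
```

Call:
play_rows:
  deltas: [0.002,-0.012,0,0,0,-3,0.004,-0.03,0,0,0,-7,0.007,-0.05,0,0,0,-12,0.01,-0.07,0,0,0,-17,0.012,-0.09,0,0,0,-22]

```text
time: 35.32
position: [0.6404, 0.099, 0.0839]
orientation: [[-0.0, 0.605, 0.796], [-0.0, 0.796, -0.605], [-1.0, -0.0, -0.0]]
contact_force: [-1.1, 0.1, -0.7]
grip_width: 0.019
```

Call:
play_rows:
  deltas: [0.003,-0.02,0,0,0,-4,0.006,-0.04,0,0,0,-8,0.008,-0.06,0,0,0,-12,0.01,-0.078,0,0,0,-15,0.011,-0.087,0,0,0,-16]

```text
time: 35.73
position: [0.6514, 0.01, 0.084]
orientation: [[-0.0, 0.802, 0.598], [-0.001, 0.598, -0.802], [-1.0, -0.001, 0.001]]
contact_force: [0.8, -0.2, -0.4]
grip_width: 0.0193
```

Call:
play_rows:
  deltas: [0,0,0,0,0,0,0,0,-0.01,0,0,0,0,0,-0.025,0,0,0,0,0,-0.04,0,0,0,0,0,-0.05,0,0,0]

```text
time: 36.15
position: [0.6503, 0.0143, 0.0311]
orientation: [[-0.003, 0.797, 0.603], [0.0, 0.603, -0.797], [-1.0, -0.002, -0.002]]
contact_force: [-0.6, 0.2, -0.3]
grip_width: 0.0194
```

```bash
python3 - <<'E'
from rig import robot, imaging
import cv2
p=imaging.snapshot('scene')['pixels'];q=imaging.snapshot('top')['pixels']; print(robot.observe()['position'],robot.observe()['grip_width'])
cv2.imwrite('pics/s1.png',cv2.hconcat([cv2.resize(p[210:340,250:390],(500,464)),cv2.resize(q[150:260,260:330],(295,464))]))
E
```

```text
[0.64982213 0.01358704 0.03109461] 0.01943613285378595
```

View pics/s1.png

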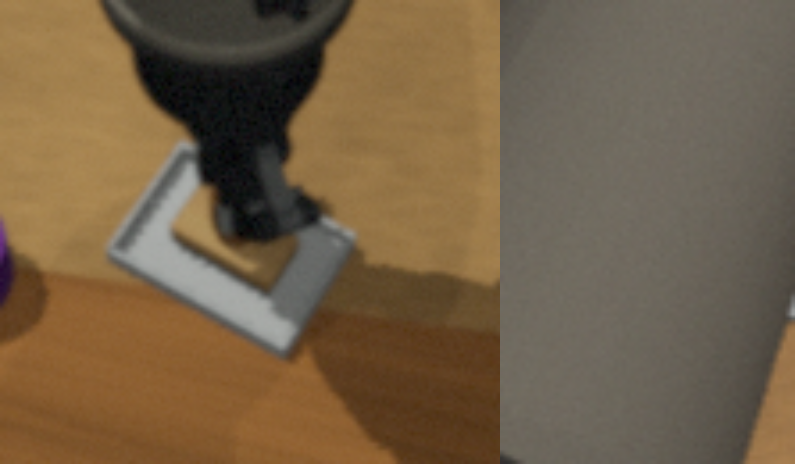

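The stamp is level with the tray and aligned inside it, at left-panel pixel (240,245). Lower and release.

Call:
play_rows:
  deltas: [0,0,-0.002,0,0,0,0,0,-0.004,0,0,0,0,0,-0.0055,0,0,0,0,0,-0.0055,0,0,0,0,0,-0.0055,0,0,0]

```text
time: 36.67
position: [0.6517, 0.013, 0.0288]
orientation: [[0.0, 0.799, 0.602], [0.0, 0.602, -0.799], [-1.0, 0.0, 0.0]]
contact_force: [0.1, 0.2, -1.0]
grip_width: 0.0193
```

Call:
play_rows:
  deltas: [0,0,-0.0005,0,0,0,0,0,-0.001,0,0,0,0,0,-0.001,0,0,0,0,0,-0.001,0,0,0,0,0,-0.001,0,0,0]

```text
time: 37.08
position: [0.6517, 0.013, 0.0277]
orientation: [[0.0, 0.799, 0.602], [0.0, 0.602, -0.799], [-1.0, 0.0, 0.0]]
contact_force: [0.4, 1.0, 1.4]
grip_width: 0.0196
```

Call:
play_rows:
  deltas: [0,0,0,0,0,0,0,0,0,0,0,0,0,0,0,0,0,0,0,0,0,0,0,0,0,0,0,0,0,0]
  hand: 0.45

```text
time: 37.5
position: [0.6515, 0.0129, 0.0275]
orientation: [[-0.0, 0.799, 0.602], [-0.0, 0.602, -0.799], [-1.0, -0.0, -0.0]]
contact_force: [0.2, -0.3, 0.9]
grip_width: 0.0386
```

Call:
play_rows:
  deltas: [0,0,0.015,0,0,0,0,0,0.04,0,0,0,0,0,0.07,0,0,0,0,0,0.1,0,0,0,0,0,0.13,0,0,0]

```text
time: 37.92
position: [0.6513, 0.0126, 0.16]
orientation: [[0.0, 0.799, 0.601], [-0.0, 0.601, -0.799], [-1.0, 0.0, 0.0]]
contact_force: [0.6, -0.1, -0.5]
grip_width: 0.0383
```

Call:
play_rows:
  deltas: [0,0.02,0.01,0,0,0,0,0.05,0.02,0,0,0,0,0.085,0.03,0,0,0,0,0.12,0.04,0,0,0,0,0.155,0.04,0,0,0]

```text
time: 38.33
position: [0.6522, 0.1693, 0.201]
orientation: [[0.003, 0.799, 0.601], [0.001, 0.601, -0.799], [-1.0, 0.003, 0.001]]
contact_force: [1.6, 0.1, -0.4]
grip_width: 0.0385
```

Call:
play_rows:
  deltas: [-0.015,0.035,0,0,0,0,-0.03,0.07,0,0,0,0,-0.045,0.105,0,0,0,0,-0.06,0.14,0,0,0,0,-0.075,0.175,0,0,0,0]

```text
time: 38.75
position: [0.5756, 0.3444, 0.1989]
orientation: [[0.001, 0.799, 0.601], [0.001, 0.601, -0.799], [-1.0, 0.001, -0.0]]
contact_force: [0.7, 0.8, 0.2]
grip_width: 0.0386
```

Call:
play_rows:
  deltas: [-0.025,0.03,0,0,0,0,-0.05,0.06,0,0,0,0,-0.075,0.09,0,0,0,0,-0.1,0.12,0,0,0,0,-0.125,0.15,0,0,0,0]

```text
time: 39.17
position: [0.4502, 0.494, 0.1989]
orientation: [[0.0, 0.799, 0.601], [0.001, 0.601, -0.799], [-1.0, 0.001, -0.0]]
contact_force: [0.8, 0.4, -0.8]
grip_width: 0.0386
```

Call:
play_rows:
  deltas: [-0.025,0.025,0,0,0,0,-0.05,0.05,0,0,0,0,-0.075,0.075,0,0,0,0,-0.1,0.1,0,0,0,0,-0.12,0.12,0,0,0,0]

```text
time: 39.58
position: [0.329, 0.6148, 0.1987]
orientation: [[-0.0, 0.798, 0.603], [0.001, 0.603, -0.798], [-1.0, 0.0, -0.001]]
contact_force: [-0.2, 0.6, -0.2]
grip_width: 0.0378
```

```bash
python3 - <<'E'
from rig import robot, imaging, finder
from fit import *
P={n:imaging.snapshot(n) for n in('scene','top')}
v={n:P[n]['pixels'].copy() for n in P}
E=dict(cup=(.4415,.1331,0),tape=(.4411,-.1275,0))
for m,e in E.items():
    for n in P:
        for h in hulls(m,e,P[n]): cv2.polylines(v[n],[np.round(h*16).astype(np.int32)],True,(255,255,0),1,shift=4)
cv2.imwrite('pics/end.png',np.vstack([cv2.resize(v['scene'][130:330,110:570],(690,300)),cv2.resize(v['top'][150:350,110:550],(690,300))]))
for n in P:
  for o,m,z in(('bottle_a','bottle',.003),('jar_a','jar',.003),('stamp','stamp',.003),('water_cup','cup',0),('tape_roll','tape',0)):
    for r in finder.regions_of(o,P[n]):
        if r['score']>.5:
            f,i=fit(m,[(r['region'],P[n])],m=='stamp',z); print(n,o,f.round(3),round(i,2))
E
```

```text
scene bottle_a [ 0.496 -0.351  0.   ] 0.93
scene bottle_a [ 0.482 -0.284  0.   ] 0.95
scene jar_a [0.485 0.276 0.   ] 0.95
scene jar_a [ 0.613 -0.301  0.   ] 0.91
scene jar_a [0.482 0.348 0.   ] 0.93
scene jar_a [ 0.697 -0.107  0.   ] 0.96
scene stamp [ 0.653  0.013 -0.351] 0.88
scene water_cup [0.445 0.132 0.   ] 0.97
scene tape_roll [ 0.442 -0.127  0.   ] 0.65
top bottle_a [ 0.494 -0.35   0.   ] 0.9
top bottle_a [ 0.48  -0.284  0.   ] 0.96
top jar_a [ 0.693 -0.106  0.   ] 0.94
top jar_a [0.483 0.277 0.   ] 0.93
top jar_a [0.481 0.351 0.   ] 0.96
top jar_a [ 0.608 -0.301  0.   ] 0.84
top stamp [ 0.652  0.015 -0.376] 0.88
top water_cup [0.642 0.038 0.   ] 0.27
top water_cup [0.441 0.133 0.   ] 0.94
top tape_roll [ 0.439 -0.126  0.   ] 0.51
```

View pics/end.png

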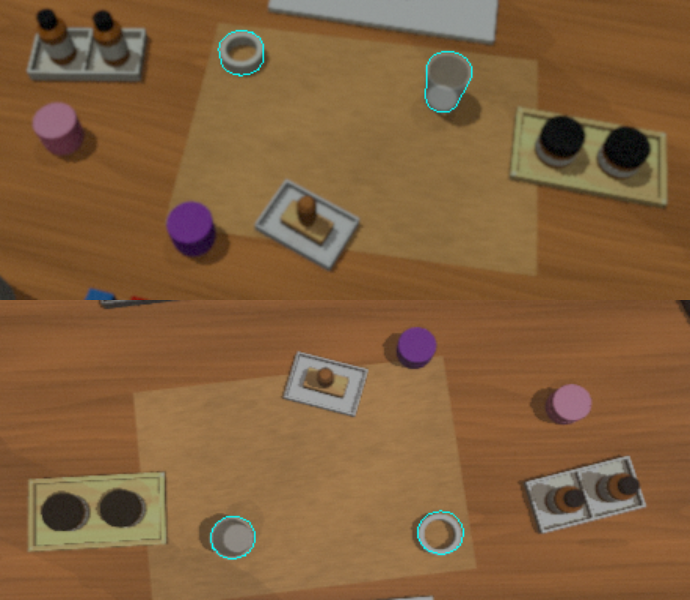

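The final picture shows the bottles at (55,38) and (110,40), the jars at (560,140) and (625,152), and the stamp at (307,215). All are upright in their trays, and the cup and tape still match their original outlines. I'm handing it in.

```bash
python3 -c "
from rig import robot; print(robot.sign_off())"
```

```text
the job is handed in; nothing more can be done
None
```

The job is done and handed in after about 40 s on the robot's clock. Each white bay holds one ink bottle, both black-lidded jars stand side by side in the plywood tray, and the stamp is flat in the aluminium tray. Everything is upright and released.

**Final checks:** both cameras agree to about 3 mm that all five things are inside their trays. The water cup and tape roll still match their original outlines, and the purple and pink look-alikes were not touched.

**What went wrong on the way:** my first grip on one jar was too high. The fingers splayed on the lid and pressed with about 46 N at the wrist, well under the 120 N wrist limit. That is above the 40 N limit on the arm or gripper body pressing on something. I believe only the finger pads touched the lid, but I could not confirm that. The jar did not tip or shift, and the second, lower grip held.

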